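# Select the blue filter and take a reading

## Robot

A 6-joint arm with a two-finger parallel gripper is mounted at the origin on the work surface. World frame = base frame: x ahead of the robot, y to its left, z up, the work surface at z = 0. Lengths are in m, angles in rad, forces in N, time in s.
With the tool pointing down it reaches from about 0.35 to 0.85 m from the base axis. Payload 8.1 kg.
Tool frame: the origin (TCP) lies at the very end of the fingers, on their centre line; the grasp point (between the pads) lies 19 mm behind it; z points along the fingers, y is the line along which they close (so a half turn about z gives the same grasp; the last joint's range is limited). The gripper opens to 93 mm and grips with 3 to 60 N. Pads are 15 mm wide; open, the fingers measure 128 mm over their backs; the gripper's body (75 mm by 188 mm) begins 65 mm behind the grasp point.
Start: joints at [1.083, 0.13, 1.488, -0, 1.523, -0.085], TCP at [0.235, 0.552, 0.219] pointing down, gripper open.
Joint ranges: [-2.96, 2.96], [-0.89, 2.26], [0.02, 2.5], [-1.34, 4.48], [0, 2.73], [-2.66, 2.66]. Speed limits (rad/s): [2.39, 2.39, 2.79, 3.14, 3.14, 3.14].

## Interface

Orientations are given as a rotation vector (axis times angle).
In Python, from plant import monitor, eyes, ticket gives the robot as it stands.
- The arm moves only by the tool arm_command, never from a script. Its argument "deltas" is a list that holds one entry, the list of rows, each a list of 6 numbers: the shift along the world's x, y, z in cm, then the turn, a rotation vector about the world's x, y, z in degrees. In form: [[[tx, ty, tz, rx, ry, rz], ...]]. A call has 1 to 12 rows; each row shifts and turns the commanded pose from where the row before left it; what a row does not reach is not made up. A row lasts 1/12 s, in which the tool goes at most 41.7 mm and 7.16 degrees, less where a joint would pass 70% of its speed; a pose out of reach is approached as far as the arm can. A call is refused whole if a number of a shift passes 4.17 or a number of a turn 7.16, either way. A call with a gripper value outside its range is refused whole. "gripper" is the opening, from -1 (shut) to 1 (fully open), set as the call begins (left out, the last holds). The fingers move at their own pace and stop on an object; "squeeze" is the grip in N (left out, the last holds). Time passes only in rows, so rows that do not move let the fingers close. It gives the time, the measured TCP pose, the force, the opening and the grip force at its end, in the units of the state.
- monitor.read_state(): the state, without advancing time (a new reading comes with each control period).
- eyes.read_camera(name): name is "side" or "top"; returns the picture (400x640x3 uint8, blue, green, red); there is no depth.
- eyes.camera_model(name): a dict with "fx", "fy", "cx", "cy" (pixels), "k1" (the pictures are not rectified: a ray, as slopes to the right and down, at radius r is drawn at 1 + k1 r^2 times it, then the intrinsics apply), "rvec" (rotation vector, rad) and "tvec" (3), from world to camera coordinates, as OpenCV has them. Camera axes: x right, y down, z forward; pixel columns grow to the right and rows downward; lengths in m; the calibration is good to about 2 mm. A picture is of the moment at which its call begins. camera_model takes no time and is no camera call.
- ticket.close_job(): hands the job in; it is judged then, once.
The state is a dict: "t": time; "q": joint angles; "dq": joint speeds; "joint_torque": joint torques, N m; "tool_pos": TCP position; "orientation": TCP orientation; "force": force on the tool from outside, world axes, zero at the start; "wrist_torque": the same for the moment, N m; "opening": finger opening in m; "gripper_force": force on a finger pad.
Only numpy, scipy, OpenCV 4.12 (cv2) and the standard library are available. Lean on these libraries where they do the work, as an engineer would, in place of code of your own. Each camera call takes 0.05 s, during which the arm holds its last target. There are 200 camera calls.

## Task

On the white photometer, push the black tab round gently with a fingertip, without gripping it, until the tab points squarely at the blue mark, and leave it there. Only then press the white read button fully down and let it come back up. Grip and lift nothing, and leave everything else standing where it is.

Things in the scene. Friction and masses are not known exactly. Their poses are not given: they have to be found in the camera images.
- photometer: Fixed white bench photometer, 250 (x) x 240 (y) x 80 mm tall; origin under its centre, its -x face (dark display) is the front. On its flat top (the deck): filter turret with four coloured marks round its front half; grey lamp housing 50 (x) x 85 (y) x 40 mm tall centred at x +95, y -5 mm; white button at x +70, y +85 mm; vial and brass weight near the right (-y) edge.
- turret_axis (a point): Point on the turret's vertical axis at deck height, 20 mm in front (-x) of the photometer's middle.
- turret: Filter turret with its tab: aluminium disc 96 mm across, top 13 mm (centre cap 19 mm) above the deck, turning about the vertical; origin on the axis 1 mm above the deck; its own -x points to the tab. It turns up to 1.8 rad either way from the photometer's front (-x) direction, smoothly against friction (0.12 N m, 2 to 3 N at the tab), without clicks, and stays where it is left.
- tab (a point): Top centre of the black upright tab (fin) on the turret's rim, 52 mm from the axis and 41 mm above the deck. The tab is 28 mm long along the radius (38 to 66 mm from the axis), 6 mm thick and stands up from 11 to 41 mm above the deck; push on its flat sides.
- tab_aim (a point): The point that the tab points at: on the outward radius through the tab's middle, 80 mm from the turret axis (the marks' radius), 1 mm above the deck. It turns with the turret.
- mark_blue: Blue filter mark: a fixed blue disc 22 mm across and 2 mm high on the deck, its centre 80 mm from the turret axis; origin at its underside's centre. The four marks stand 45 and 85 degrees either side of the front direction; which colour is where changes.
- mark_red: Red filter mark: a fixed red disc 22 mm across and 2 mm high on the deck, its centre 80 mm from the turret axis; origin at its underside's centre. The four marks stand 45 and 85 degrees either side of the front direction; which colour is where changes.
- mark_yellow: Yellow filter mark: a fixed yellow disc 22 mm across and 2 mm high on the deck, its centre 80 mm from the turret axis; origin at its underside's centre. The four marks stand 45 and 85 degrees either side of the front direction; which colour is where changes.
- mark_green: Green filter mark: a fixed green disc 22 mm across and 2 mm high on the deck, its centre 80 mm from the turret axis; origin at its underside's centre. The four marks stand 45 and 85 degrees either side of the front direction; which colour is where changes.
- read_button (a joint): White read button, spring return: 0 up, 0.006 m fully pressed, down is positive; fully down takes about 5 N. It counts as pressed beyond 0.004 m.
- read_button_top (a point): Centre of the top face of the white read button (28 mm across, in a black housing), pressed straight down; at the back left corner of the deck.
- vial: Bystander, loose: amber glass vial with black cap, 22 mm across, 45 mm tall, standing on the photometer's deck at its back right corner. Origin at its underside.
- weight: Bystander, loose: brass 100 g balance weight, 28 mm across, 37 mm tall, standing on the photometer's deck at its front right corner. Origin at its underside.
- reagent: Bystander, loose: amber reagent bottle, 64 mm across, 150 mm tall, on the bench to the right. Origin at its underside.
- beaker: Bystander, loose: glass beaker, 70 mm across, 90 mm tall, on the bench to the right. Origin at its underside.
- mouse: Bystander, loose: black computer mouse, about 85 x 65 x 35 mm, on a brown mouse pad to the left. Origin at its underside.
- spatula: Bystander, loose: flat steel laboratory spatula, 160 mm long, 16 mm wide, lying on the bench to the right. Origin at its underside.
- dish: Bystander, loose: shallow glass dish, 90 mm across, 16 mm tall, on the bench to the left. Origin at its underside.

How it is judged:
By the outcome, as a careful person would: the job done as asked, in the order asked, and still so for the second after the job is handed in, with the robot touching nothing.
It also fails if it takes over 45 s, if anything falls off the work surface, if the arm or the gripper's body presses on something with over 40 N, if the wrist force passes 120 N, or if a joint passes its speed limit or range.

## Working session

There is one attempt and no reset: what is moved stays moved. The work goes in short steps, Python scripts to look and compute and a tool call to move; the robot and the scene stay as the last step left them, time stands still between calls to the robot, and variables do not carry over. Pictures are saved under pics/ and viewed, at most 10 in all, crops included, and the job is handed in when it is done.

Besides the shell and the picture viewer there is one more tool, called as name(argument=value, ...) on one line, values as JSON. arm_command: Moves the arm, as the interface text tells. Its arguments: {"type":"object","properties":{"deltas":{"type":"array"},"gripper":{"type":"number"},"squeeze":{"type":"number"}},"required":["deltas"]}

```bash
mkdir -p pics; cat > h.py <<'E'
import numpy as np, cv2
from plant import monitor, eyes, ticket
def snap(n,f):
    im=eyes.read_camera(n); cv2.imwrite('pics/'+f,im); return im
def ray(n,u,v):
    m=eyes.camera_model(n); d=np.array([(u-m['cx'])/m['fx'],(v-m['cy'])/m['fy']])
    s=d.copy()
    for _ in range(20): s=d/(1+m['k1']*(s@s))
    R=cv2.Rodrigues(np.array(m['rvec'],float))[0]; t=np.array(m['tvec'],float)
    return -R.T@t, R.T@np.array([s[0],s[1],1])
def onz(n,u,v,z):
    o,d=ray(n,u,v); return o+d*(z-o[2])/d[2]
def proj(n,p):
    m=eyes.camera_model(n);R=cv2.Rodrigues(np.array(m['rvec'],float))[0]
    c=R@np.array(p,float)+np.array(m['tvec'],float); s=c[:2]/c[2]; s=s*(1+m['k1']*(s@s))
    return np.array([m['fx']*s[0]+m['cx'],m['fy']*s[1]+m['cy']])
E
python3 - <<'E'
from h import *
snap('top','t0.png'); snap('side','s0.png')
for n in('top','side'): print(eyes.camera_model(n), ray(n,320,200))
print(monitor.read_state())
E
```

```text
{'fx': 370.60618868538756, 'fy': 370.60618868538756, 'cx': 321.43479387725455, 'cy': 200.74077996425268, 'k1': 0.0030573294146798062, 'rvec': array([ 2.10838054, -2.16689889,  0.14780572]), 'tvec': array([0.03278577, 0.46022239, 0.98953988])} (array([0.30763354, 0.00995409, 1.0475358 ]), array([ 0.15174932,  0.01379377, -0.98833236]))
{'fx': 412.25223411477896, 'fy': 412.25223411477896, 'cx': 307.60661950130674, 'cy': 195.02723754375458, 'k1': -0.00957198212804749, 'rvec': array([ 2.18160536, -0.22056203,  0.14679514]), 'tvec': array([-0.47468859,  0.13561426,  1.26744671])} (array([ 0.24147785, -1.02885246,  0.85632512]), array([ 0.2146044 ,  0.78008099, -0.58861522]))
{'t': 0.1, 'q': array([ 1.08259023e+00,  1.31073719e-01,  1.48915511e+00, -5.29587621e-06,
        1.52298855e+00, -8.54063963e-02]), 'dq': array([ 0.00160288, -0.0004227 , -0.00278418,  0.00019762, -0.00038274,
       -0.00108937]), 'joint_torque': array([ 3.63948211e-04, -5.61344755e+01, -4.93093264e+01,  7.69571029e-02,
        2.91486183e-02, -4.92789263e-05]), 'tool_pos': array([0.23494581, 0.55154179, 0.21770785]), 'orientation': array([-6.28356078e-01, -3.07764703e+00,  2.44986740e-03]), 'force': array([0.01755087, 0.71159739, 0.04133526]), 'wrist_torque': array([0.00420316, 0.03037184, 0.00978968]), 'gripper_force': 0.0, 'opening': 0.09285726676225767}
```

View pics/t0.png

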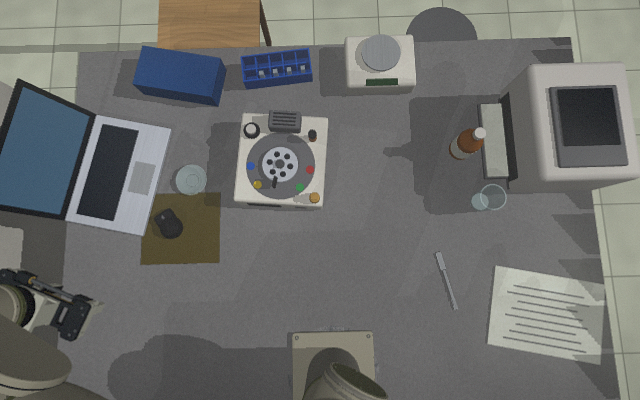

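View pics/s0.png

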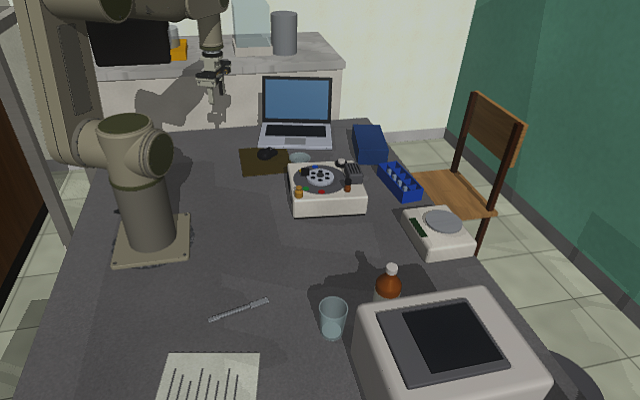

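```bash
python3 - <<'E'
from h import *
a=cv2.imread('pics/t0.png')[105:215,225:340]; cv2.imwrite('pics/t0c.png',cv2.resize(a,(690,660)[:2] if 0 else (621,594),interpolation=cv2.INTER_CUBIC))
a=cv2.imread('pics/s0.png')[150:225,280:375]; cv2.imwrite('pics/s0c.png',cv2.resize(a,(760,600),interpolation=cv2.INTER_CUBIC))
E
```

```text
(no output)
```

View pics/t0c.png

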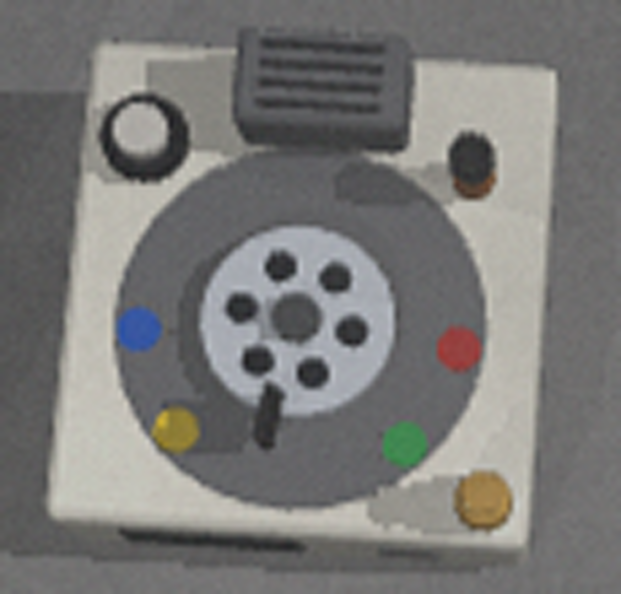

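View pics/s0c.png

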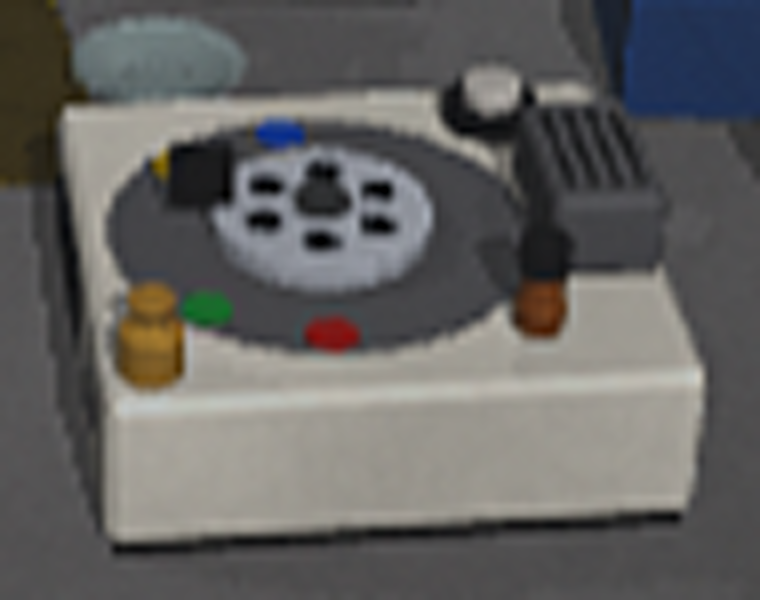

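The top crop shows the blue mark at crop (139,329), which is 85° to the left, yellow at (176,430), green at (405,445) and red at (459,349). The tab is at about (268,415), close to the front, and the button is at (141,127). Next I'll fit the photometer pose.

```bash
cat > fit.py <<'E'
from h import *
from scipy.optimize import least_squares
A=np.radians([85,45,-45,-85])
loc=[[-.02-.08*np.cos(a),.08*np.sin(a),.082] for a in A]+[[.07,.085,None]]
top=[(139,329),(176,430),(405,445),(459,349)]; top=[(225+(x+.5)/5.4-.5,105+(y+.5)/5.4-.5) for x,y in top]
side=[(281,133),None,(207,309),(332,334)]
side=[s and (280+(s[0]+.5)/8-.5,150+(s[1]+.5)/8-.5) for s in side]
def W(p,l): c,s=np.cos(p[2]),np.sin(p[2]); return np.array([p[0]+c*l[0]-s*l[1],p[1]+s*l[0]+c*l[1],l[2]])
def res(p,use=(1,1)):
    r=[]
    for l,t,s in zip(loc,top,side):
        if use[0]: r+=list(proj('top',W(p,l))-t)
        if use[1] and s: r+=list(proj('side',W(p,l))-s)
    return r
if __name__=='__main__':
    for use in((1,0),(0,1),(1,1)):
        f=least_squares(res,[.45,.1,0],args=(use,)); p=f.x; print(use,p.round(4),np.round(f.fun,2))
    ax=W(p,[-.02,0,.08]); print('axis',ax)
    for x,y,z in((268,415,.121),(273,388,.121),(264,442,.121)):
        q=onz('top',225+(x+.5)/5.4-.5,105+(y+.5)/5.4-.5,z); d=q-ax
        l=np.array([np.cos(p[2])*d[0]+np.sin(p[2])*d[1],-np.sin(p[2])*d[0]+np.cos(p[2])*d[1]])
        print('tab',q,np.hypot(*l),np.degrees(np.arctan2(l[1],-l[0])))
    for z in(.09,.095,.1): print('btn',z,onz('top',225+141.5/5.4-.5,105+127.5/5.4-.5,z),onz('side',280+497/8-.5,150+90/8-.5,z), W(p,[.07,.085,z]))
    print('blue',W(p,loc[0]))
E
python3 fit.py
```

```text
(1, 0) [ 0.574   0.1258 -0.0939] [ 0.    0.02  0.   -0.   -0.02 -0.06  0.02  0.05]
(0, 1) [ 0.5732  0.1201 -0.0942] [ 0.   -0.07 -0.09 -0.04  0.09  0.09]
(1, 1) [ 0.574   0.1251 -0.0944] [ 0.28 -0.   -0.09 -0.8   0.27 -0.02  0.25 -0.06 -0.16 -0.89  0.3   0.05
 -0.04 -0.79]
axis [0.55409315 0.12695986 0.08      ]
tab [0.50113493 0.13850375 0.121     ] 0.0542017941665055 6.88766714430227
tab [0.51410785 0.1360363  0.121     ] 0.04100250916176689 7.379723654260561
tab [0.48820055 0.14048859 0.121     ] 0.06726709361209207 6.1930584886354225
btn 0.09 [0.65627064 0.20531116 0.09      ] [0.65600497 0.20871304 0.09      ] [0.6517054 0.2030969 0.09     ]
btn 0.095 [0.65445015 0.20429105 0.095     ] [0.65330033 0.20063837 0.095     ] [0.6517054 0.2030969 0.095    ]
btn 0.1 [0.65262965 0.20327095 0.1       ] [0.65059568 0.19256369 0.1       ] [0.6517054 0.2030969 0.1      ]
blue [0.55466475 0.20695781 0.082     ]
```

```bash
cat > plan.py <<'E'
from h import *
P=np.array([.574,.1251,-.0944]); AX=np.array([.5541,.1270])
def pose(psi,d,r=.052):
    a=np.pi-np.radians(psi)+P[2]; u=np.array([np.cos(a),np.sin(a)]); t=np.array([np.sin(a),-np.cos(a)])
    return AX+r*u-d*t, -psi+np.degrees(P[2])
def now():
    s=monitor.read_state(); R=cv2.Rodrigues(s['orientation'])[0]
    return s, s['tool_pos'], np.degrees(np.arctan2(R[1,1],R[0,1])), np.degrees(np.arccos(-R[2,2]))
E
python3 - <<'E'
from plan import *
s,p,y,tilt=now(); print(p,y,tilt)
q,yt=pose(-10,.015); print('start',q,yt,'delta cm',(q-p[:2])*100,yt-y)
E
```

```text
[0.23494581 0.55154179 0.21770785] 66.92129814455785 0.09309066741698994
start [0.50346757 0.10788568] 4.5912784139650284 delta cm [ 26.85217574 -44.36561115] -62.330019730592824
```

arm_command(deltas=[[[1.12, -1.85, 0, 0, 0, -2.6], [1.12, -1.85, 0, 0, 0, -2.6], [1.12, -1.85, 0, 0, 0, -2.6], [1.12, -1.85, 0, 0, 0, -2.6], [1.12, -1.85, 0, 0, 0, -2.6], [1.12, -1.85, 0, 0, 0, -2.6], [1.12, -1.85, 0, 0, 0, -2.6], [1.12, -1.85, 0, 0, 0, -2.6], [1.12, -1.85, 0, 0, 0, -2.6], [1.12, -1.85, 0, 0, 0, -2.6], [1.12, -1.85, 0, 0, 0, -2.6], [1.12, -1.85, 0, 0, 0, -2.6]]], gripper=-1)

```text
t: 1.1
tool_pos: [0.3697, 0.3289, 0.2182]
orientation: [-1.436, -2.794, 0.001]
force: [-0.2, 1.0, 0.7]
opening: 0.018
gripper_force: 0.0
```

arm_command(deltas=[[[1.12, -1.85, 0, 0, 0, -2.6], [1.12, -1.85, 0, 0, 0, -2.6], [1.12, -1.85, 0, 0, 0, -2.6], [1.12, -1.85, 0, 0, 0, -2.6], [1.12, -1.85, 0, 0, 0, -2.6], [1.12, -1.85, 0, 0, 0, -2.6], [1.12, -1.85, 0, 0, 0, -2.6], [1.12, -1.85, 0, 0, 0, -2.6], [1.12, -1.85, 0, 0, 0, -2.6], [1.12, -1.85, 0, 0, 0, -2.6], [1.12, -1.85, 0, 0, 0, -2.6], [1.12, -1.85, 0, 0, 0, -2.6]]])

```text
t: 2.1
tool_pos: [0.5041, 0.1069, 0.2182]
orientation: [-2.134, -2.305, 0.001]
force: [-0.6, -0.1, 0.6]
opening: 0.0005
gripper_force: 0.0
```

arm_command(deltas=[[[0, 0, -1.5, 0, 0, 0], [0, 0, -2, 0, 0, 0], [0, 0, -2, 0, 0, 0], [0, 0, -1, 0, 0, 0], [0, 0, 0, 0, 0, 0], [0, 0, 0, 0, 0, 0]]])

```text
t: 2.6
tool_pos: [0.5035, 0.108, 0.1533]
orientation: [-2.131, -2.307, 0.002]
force: [0.5, 0.0, 0.2]
opening: 0.0004
gripper_force: 0.0
```

```bash
python3 - <<'E'
from plan import *
s,p,y,tilt=now(); print(s['t'],p,y,tilt,s['q'],s['force'],s['opening'])
a=snap('side','s1.png'); b=snap('top','t1.png')
a=cv2.resize(a[110:225,260:395],(700,596),interpolation=cv2.INTER_CUBIC)
cv2.imwrite('pics/s1c.png',a)
E
```

```text
2.6 [0.50345492 0.10801769 0.15332546] 4.5291199970568075 0.08706319213675981 [ 1.11731435e-01 -5.86871770e-02  1.80218549e+00  2.52201941e-05
  1.39961367e+00  3.26790447e-02] [0.50009393 0.0035233  0.17757611] 0.0004033451788633991
```

View pics/s1c.png

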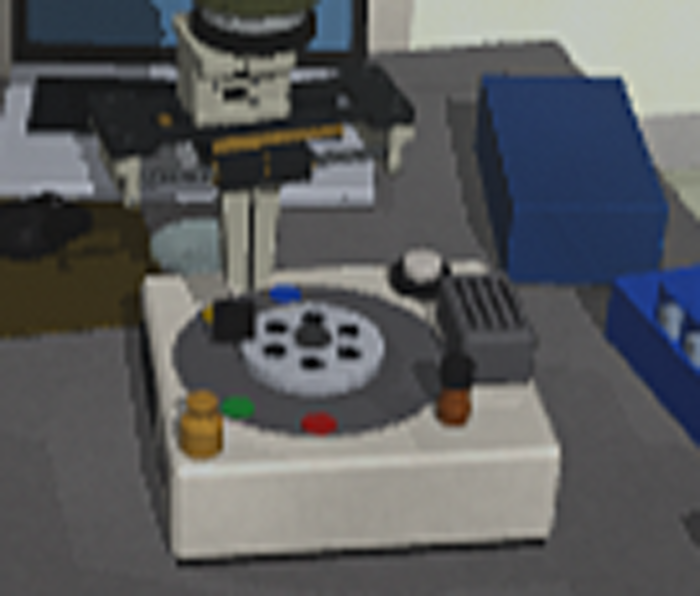

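```bash
python3 - <<'E'
from plan import *
ps=np.linspace(-10,74,25); d=np.linspace(.015,.0105,25)
c=np.array([pose(a,b)[0]*100 for a,b in zip(ps,d)]); c=np.round(c,2)
for r in np.diff(c,axis=0): print(f'[{r[0]:.2f},{r[1]:.2f},0,0,0,-3.5],',end='')
E
```

```text
[-0.11,0.33,0,0,0,-3.5],[-0.09,0.34,0,0,0,-3.5],[-0.06,0.34,0,0,0,-3.5],[-0.04,0.34,0,0,0,-3.5],[-0.02,0.35,0,0,0,-3.5],[0.00,0.35,0,0,0,-3.5],[0.02,0.34,0,0,0,-3.5],[0.05,0.35,0,0,0,-3.5],[0.07,0.34,0,0,0,-3.5],[0.09,0.33,0,0,0,-3.5],[0.11,0.33,0,0,0,-3.5],[0.13,0.32,0,0,0,-3.5],[0.16,0.31,0,0,0,-3.5],[0.17,0.29,0,0,0,-3.5],[0.19,0.29,0,0,0,-3.5],[0.21,0.28,0,0,0,-3.5],[0.22,0.26,0,0,0,-3.5],[0.25,0.24,0,0,0,-3.5],[0.25,0.23,0,0,0,-3.5],[0.27,0.21,0,0,0,-3.5],[0.29,0.19,0,0,0,-3.5],[0.29,0.18,0,0,0,-3.5],[0.31,0.15,0,0,0,-3.5],[0.31,0.14,0,0,0,-3.5],
```

arm_command(deltas=[[[0, 0, -1, 0, 0, 0], [0, 0, -1.5, 0, 0, 0], [0, 0, -1, 0, 0, 0], [0, 0, -1, 0, 0, 0], [0, 0, -0.5, 0, 0, 0], [0, 0, 0, 0, 0, 0], [0, 0, 0, 0, 0, 0]]])

```text
t: 3.28
tool_pos: [0.5038, 0.108, 0.1035]
orientation: [-2.132, -2.307, 0.001]
force: [0.3, -0.9, 0.1]
opening: 0.0003
gripper_force: 0.0
```

arm_command(deltas=[[[-0.11, 0.33, 0, 0, 0, -3.5], [-0.09, 0.34, 0, 0, 0, -3.5], [-0.06, 0.34, 0, 0, 0, -3.5], [-0.04, 0.34, 0, 0, 0, -3.5], [-0.02, 0.35, 0, 0, 0, -3.5], [0.0, 0.35, 0, 0, 0, -3.5], [0.02, 0.34, 0, 0, 0, -3.5], [0.05, 0.35, 0, 0, 0, -3.5], [0.07, 0.34, 0, 0, 0, -3.5], [0.09, 0.33, 0, 0, 0, -3.5], [0.11, 0.33, 0, 0, 0, -3.5], [0.13, 0.32, 0, 0, 0, -3.5]]])

```text
t: 4.28
tool_pos: [0.5063, 0.1482, 0.1047]
orientation: [2.818, 1.385, 0.002]
force: [0.1, -3.8, 0.3]
opening: 0.0002
gripper_force: 1.5
```

arm_command(deltas=[[[0.16, 0.31, 0, 0, 0, -3.5], [0.17, 0.29, 0, 0, 0, -3.5], [0.19, 0.29, 0, 0, 0, -3.5], [0.21, 0.28, 0, 0, 0, -3.5], [0.22, 0.26, 0, 0, 0, -3.5], [0.25, 0.24, 0, 0, 0, -3.5], [0.25, 0.23, 0, 0, 0, -3.5], [0.27, 0.21, 0, 0, 0, -3.5], [0.29, 0.19, 0, 0, 0, -3.5], [0.29, 0.18, 0, 0, 0, -3.5], [0.31, 0.15, 0, 0, 0, -3.5], [0.31, 0.14, 0, 0, 0, -3.5]]])

```text
t: 5.28
tool_pos: [0.5348, 0.1758, 0.1044]
orientation: [3.128, 0.283, -0.0]
force: [-3.3, -3.8, 1.5]
opening: 0.0003
gripper_force: 1.8
```

```bash
python3 - <<'E'
from plan import *
s,p,y,tilt=now(); print(s['t'],p,y,tilt,s['q'],s['force'],s['wrist_torque']); print(pose(74,.0105))
a=snap('side','s2.png'); b=snap('top','t2.png')
a=cv2.resize(a[150:225,280:375],(400,316),interpolation=cv2.INTER_CUBIC)
b=cv2.resize(b[105:215,225:340],(400,383),interpolation=cv2.INTER_CUBIC)
cv2.imwrite('pics/c2.png',np.hstack([np.vstack([a,a[:67]*0]),b]))
E
```

```text
5.2833 [0.53484695 0.17577416 0.10440888] -79.66683008766877 0.05744637200506268 [ 2.27089034e-01  1.14820050e-01  1.71810822e+00 -9.74586423e-04
  1.30900956e+00  1.61779006e+00] [-3.3229371  -3.82170127  1.49504607] [-0.59733189  0.70631533 -0.0810713 ]
(array([0.5342212 , 0.17618418]), np.float64(-79.40872158603497))
```

View pics/c2.png

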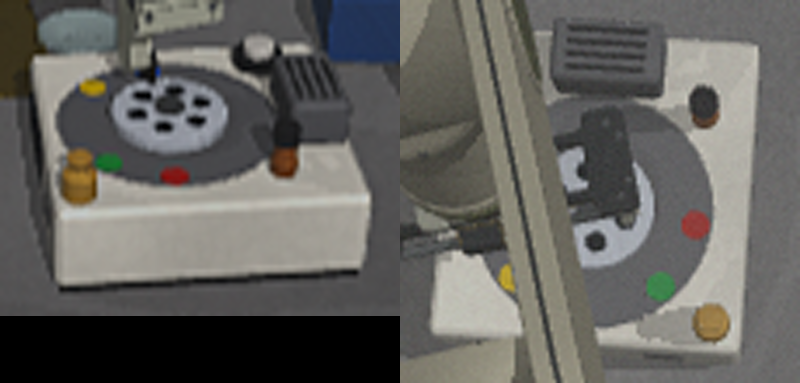

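The side view shows the tab has come round ahead of the finger towards blue. The arm hides the tab in the top view. I'll push a little further, then back off and look.

```bash
python3 - <<'E'
from plan import *
ps=np.linspace(74,80,4)
c=np.round(np.array([pose(a,.0105)[0]*100 for a in ps]),2)
for r in np.diff(c,axis=0): print(f'[{r[0]:.2f},{r[1]:.2f},0,0,0,-2],',end='')
E
```

```text
[0.17,0.06,0,0,0,-2],[0.18,0.07,0,0,0,-2],[0.18,0.05,0,0,0,-2],
```

arm_command(deltas=[[[0.17, 0.06, 0, 0, 0, -2], [0.18, 0.07, 0, 0, 0, -2], [0.18, 0.05, 0, 0, 0, -2], [0, 0, 0, 0, 0, 0], [0, 0, 0, 0, 0, 0]]])

```text
t: 5.8
tool_pos: [0.5401, 0.1781, 0.1041]
orientation: [-3.139, -0.128, -0.001]
force: [-2.1, -0.9, 0.8]
opening: 0.0006
gripper_force: 0.9
```

arm_command(deltas=[[[-0.5, 0, 0, 0, 0, 0], [-1, 0, 0, 0, 0, 0], [-1, 0, 0, 0, 0, 0], [-0.5, 0, 1, 0, 0, 0], [0, 0, 2.5, 0, 0, 0], [0, 0, 3, 0, 0, 0], [0, 0, 3, 0, 0, 0], [0, 0, 2.5, 0, 0, 0]]])

```text
t: 6.47
tool_pos: [0.5103, 0.1784, 0.227]
orientation: [-3.138, -0.126, -0.004]
force: [0.8, 0.7, 0.6]
opening: 0.0005
gripper_force: 0.0
```

arm_command(deltas=[[[-1, -2.5, 0, 0, 0, 0], [-1, -2.5, 0, 0, 0, 0], [-1, -2.5, 0, 0, 0, 0], [-1, -2.5, 0, 0, 0, 0], [-1, -2.5, 0, 0, 0, 0], [-1, -2.5, 0, 0, 0, 0], [-1, -2.5, 0, 0, 0, 0], [-1, -2.5, 0, 0, 0, 0], [0, -2.5, 0, 0, 0, 0], [0, -2.5, 0, 0, 0, 0], [0, 0, 0, 0, 0, 0]]])

```text
t: 7.38
tool_pos: [0.43, -0.0752, 0.2248]
orientation: [3.137, 0.121, 0.003]
force: [-0.3, 0.1, 0.4]
opening: 0.0004
gripper_force: 0.0
```

```bash
python3 - <<'E'
from plan import *
s,p,y,tilt=now(); print(s['t'],p,y,tilt,s['q'])
a=snap('side','s3.png'); b=snap('top','t3.png')
cv2.imwrite('pics/t3c.png',cv2.resize(b[105:215,225:340],(621,594),interpolation=cv2.INTER_CUBIC))
E
```

```text
7.3833 [ 0.42997331 -0.0752325   0.22482886] -85.58025673301339 0.16774941608920316 [-2.89578941e-01 -3.32469748e-01  1.90887596e+00 -1.38245989e-03
  1.56260559e+00  1.20408573e+00]
```

View pics/t3c.png

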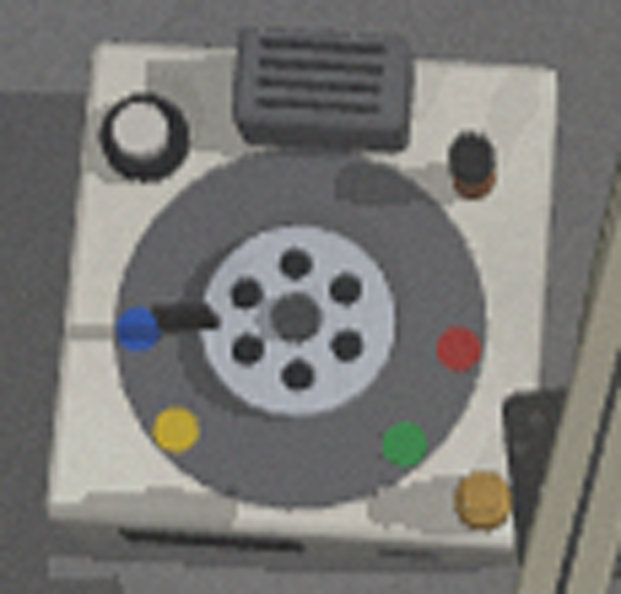

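The photometer is clear in this view. The tab spans crop (155..215, ~318) and points nearly at blue (139,329). I'll fit its angle by matching the silhouette.

```bash
cat > ang.py <<'E'
from plan import *
import sys
from fit import res
from scipy.optimize import least_squares
PT=least_squares(res,[.57,.12,0],args=((1,0),)).x
def L(p): c,s=np.cos(PT[2]),np.sin(PT[2]); return [PT[0]+c*p[0]-s*p[1],PT[1]+s*p[0]+c*p[1],p[2]]
def hull(phi,S=8):
    f=np.radians(phi);u=np.array([-np.cos(f),np.sin(f)]);t=np.array([np.sin(f),np.cos(f)])
    q=[proj('top',L([*(np.array([-.02,0])+r*u+w*t),z])) for r in(.038,.066) for w in(-.003,.003) for z in(.091,.121)]
    return cv2.convexHull(((np.array(q)-[225,105]+.5)*S-.5).astype(np.float32))
def tabangle(im,guess):
    g=cv2.resize(cv2.cvtColor(im[105:215,225:340],cv2.COLOR_BGR2GRAY),None,fx=8,fy=8,interpolation=cv2.INTER_CUBIC).astype(float)
    out=[]
    for phi in np.arange(guess-14,guess+14,.25):
        m=np.zeros(g.shape,np.uint8); cv2.fillConvexPoly(m,hull(phi).round().astype(int),1)
        ring=cv2.dilate(m,np.ones((17,17)))-m
        out.append((g[ring>0].mean()-g[m>0].mean(),phi))
    out.sort(reverse=True); return out[:4]
def polar(im):  # disc holes, resampled at local angles
    g=cv2.cvtColor(im,cv2.COLOR_BGR2GRAY); th=np.radians(np.arange(0,360,.5))
    rs=np.arange(.020,.040,.002)
    q=np.array([[proj('top',L([-.02-r*np.cos(a),r*np.sin(a),.093])) for a in th] for r in rs],np.float32)
    return cv2.remap(g,q[...,0],q[...,1],cv2.INTER_CUBIC).astype(float).mean(0)
if __name__=='__main__':
    print(PT)
    a=cv2.imread('pics/t0.png'); b=cv2.imread(sys.argv[1])
    print(tabangle(a,7)); print(tabangle(b,84))
    def ph(x): return np.degrees(np.angle(np.sum(x*np.exp(-6j*np.radians(np.arange(0,360,.5))))))/-6%60
    print('holes phase',ph(polar(a)),ph(polar(b)))
E
python3 ang.py pics/t3.png
```

```text
[ 0.57399952  0.12583818 -0.09393314]
[(np.float64(58.13334198711097), np.float64(8.75)), (np.float64(58.076466441659264), np.float64(9.0)), (np.float64(57.72810332168718), np.float64(8.5)), (np.float64(57.60249663172077), np.float64(9.25))]
[(np.float64(52.03181221702478), np.float64(84.25)), (np.float64(52.011837625355945), np.float64(84.0)), (np.float64(51.685791531714735), np.float64(83.75)), (np.float64(51.62560908498236), np.float64(84.5))]Traceback (most recent call last):
  File "ang.py", line 29, in <module>
    print('holes phase',ph(polar(a)),ph(polar(b)))
                           ~~~~~^^^
  File "ang.py", line 22, in polar
    q=np.array([[proj('top',L([-.02-r*np.cos(a),r*np.sin(a),.093])) for a in th] for r in rs],np.float32)
                 ~~~~^^^^^^^^^^^^^^^^^^^^^^^^^^^^^^^^^^^^^^^^^^^^^^
  File "h.py", line 14, in proj
    m=eyes.camera_model(n);R=cv2.Rodrigues(np.array(m['rvec'],float))[0]
ValueError: time passes only in moves, steps and waits
```

```bash
sed -i 's/^def snap/import functools\ncam=functools.lru_cache(None)(eyes.camera_model)\ndef snap/; s/=eyes.camera_model(n)/=cam(n)/' h.py; python3 ang.py pics/t3.png
```

```text
[ 0.57399952  0.12583818 -0.09393314]
[(np.float64(58.13334198711097), np.float64(8.75)), (np.float64(58.076466441659264), np.float64(9.0)), (np.float64(57.72810332168718), np.float64(8.5)), (np.float64(57.60249663172077), np.float64(9.25))]
[(np.float64(52.03181221702478), np.float64(84.25)), (np.float64(52.011837625355945), np.float64(84.0)), (np.float64(51.685791531714735), np.float64(83.75)), (np.float64(51.62560908498236), np.float64(84.5))]
holes phase 8.450653328510631 23.774893612138467
```

The two measurements agree: the silhouette gives 84.1° and the hole pattern gives 83.8°, so the tab is about 1° short of 85°. I'll retrace to the same contact pose and nudge 0.7 mm further.

arm_command(deltas=[[[0, 2.5, 0, 0, 0, 0], [0, 2.5, 0, 0, 0, 0], [1, 2.5, 0, 0, 0, 0], [1, 2.5, 0, 0, 0, 0], [1, 2.5, 0, 0, 0, 0], [1, 2.5, 0, 0, 0, 0], [1, 2.5, 0, 0, 0, 0], [1, 2.5, 0, 0, 0, 0], [1, 2.5, 0, 0, 0, 0], [1, 2.5, 0, 0, 0, 0], [0, 0, 0, 0, 0, 0], [0, 0, 0, 0, 0, 0]]])

```text
t: 8.48
tool_pos: [0.5094, 0.1804, 0.2236]
orientation: [-3.139, -0.13, 0.001]
force: [-0.3, -0.6, -0.9]
opening: 0.0003
gripper_force: 0.0
```

arm_command(deltas=[[[0, 0, -2.5, 0, 0, 0], [0, 0, -3, 0, 0, 0], [0, 0, -3, 0, 0, 0], [0, 0, -2.5, 0, 0, 0], [0, 0, -1, 0, 0, 0], [0.5, 0, 0, 0, 0, 0], [1, 0, 0, 0, 0, 0], [0.7, 0, 0, 0, 0, 0], [0.4, 0, 0, 0, 0, 0], [0.2, 0, 0, 0, 0, 0], [0.2, 0, 0, 0, 0, 0], [0, 0, 0, 0, 0, 0]]])

```text
t: 9.48
tool_pos: [0.5404, 0.1782, 0.1042]
orientation: [-3.139, -0.124, -0.001]
force: [0.3, 0.1, -0.1]
opening: 0.0007
gripper_force: 0.0
```

arm_command(deltas=[[[0.07, 0, 0, 0, 0, 0], [0, 0, 0, 0, 0, 0], [0, 0, 0, 0, 0, 0]]])

```text
t: 9.73
tool_pos: [0.5405, 0.1781, 0.1036]
orientation: [3.139, 0.124, -0.0]
force: [-0.0, 1.0, -0.4]
opening: 0.0003
gripper_force: 0.2
```

arm_command(deltas=[[[-0.5, 0, 0, 0, 0, 0], [-1, 0, 0, 0, 0, 0], [-1, 0, 0, 0, 0, 0], [-0.5, 0, 1, 0, 0, 0], [0, 0, 2.5, 0, 0, 0], [0, 0, 3, 0, 0, 0], [0, 0, 3, 0, 0, 0], [0, 0, 2.5, 0, 0, 0]]])

```text
t: 10.4
tool_pos: [0.5108, 0.1782, 0.2268]
orientation: [-3.139, -0.124, -0.003]
force: [0.1, 0.2, 0.5]
opening: 0.0006
gripper_force: 0.0
```

arm_command(deltas=[[[-1, -2.5, 0, 0, 0, 0], [-1, -2.5, 0, 0, 0, 0], [-1, -2.5, 0, 0, 0, 0], [-1, -2.5, 0, 0, 0, 0], [-1, -2.5, 0, 0, 0, 0], [-1, -2.5, 0, 0, 0, 0], [-1, -2.5, 0, 0, 0, 0], [-1, -2.5, 0, 0, 0, 0], [0, -2.5, 0, 0, 0, 0], [0, -2.5, 0, 0, 0, 0], [0, 0, 0, 0, 0, 0]]])

```text
t: 11.32
tool_pos: [0.4304, -0.0753, 0.2246]
orientation: [3.137, 0.119, 0.002]
force: [-0.5, -0.4, 0.4]
opening: 0.0002
gripper_force: 0.0
```

```bash
python3 - <<'E'
from h import *
snap('top','t4.png')
E
python3 ang.py pics/t4.png
```

```text
[ 0.57399952  0.12583818 -0.09393314]
[(np.float64(58.13334198711097), np.float64(8.75)), (np.float64(58.076466441659264), np.float64(9.0)), (np.float64(57.72810332168718), np.float64(8.5)), (np.float64(57.60249663172077), np.float64(9.25))]
[(np.float64(53.88179158996779), np.float64(84.5)), (np.float64(53.84107659116094), np.float64(84.75)), (np.float64(53.52945182452012), np.float64(84.25)), (np.float64(53.35308553609014), np.float64(84.0))]
holes phase 8.450653328510631 24.21008843210932
```

The tab is now at about 84.4°, on the blue mark within measurement error. Next is the button.

arm_command(deltas=[[[1.85, 2.32, 0, 0, 0, 0], [1.85, 2.32, 0, 0, 0, 0], [1.85, 2.32, 0, 0, 0, 0], [1.85, 2.32, 0, 0, 0, 0], [1.85, 2.32, 0, 0, 0, 0], [1.85, 2.32, 0, 0, 0, 0], [1.85, 2.32, 0, 0, 0, 0], [1.85, 2.32, 0, 0, 0, 0], [1.85, 2.32, 0, 0, 0, 0], [1.85, 2.32, 0, 0, 0, 0], [1.85, 2.32, 0, 0, 0, 0], [1.85, 2.32, 0, 0, 0, 0]]])

```text
t: 12.37
tool_pos: [0.6528, 0.2093, 0.224]
orientation: [-3.139, -0.126, 0.0]
force: [0.4, -0.2, 0.6]
opening: 0.0003
gripper_force: 0.0
```

arm_command(deltas=[[[0, 0, -2, 0, 0, 0], [0, 0, -3, 0, 0, 0], [0, 0, -3, 0, 0, 0], [0, 0, -2, 0, 0, 0], [0, 0, -0.7, 0, 0, 0], [0, 0, 0, 0, 0, 0], [0, 0, 0, 0, 0, 0], [0, 0, 0, 0, 0, 0]]])

```text
t: 13.03
tool_pos: [0.654, 0.2072, 0.1194]
orientation: [-3.138, -0.124, -0.006]
force: [-0.5, 0.8, -0.5]
opening: 0.0
gripper_force: 0.0
```

arm_command(deltas=[[[-0.15, -0.35, 0, 0, 0, 0], [0, 0, -0.5, 0, 0, 0], [0, 0, -0.5, 0, 0, 0], [0, 0, -0.2, 0, 0, 0], [0, 0, -0.2, 0, 0, 0], [0, 0, 0, 0, 0, 0], [0, 0, 0, 0, 0, 0]]])

```text
t: 13.62
tool_pos: [0.651, 0.2029, 0.1025]
orientation: [3.139, 0.124, -0.001]
force: [0.1, -0.2, -0.1]
opening: 0.0006
gripper_force: 0.0
```

arm_command(deltas=[[[0, 0, -0.1, 0, 0, 0], [0, 0, -0.1, 0, 0, 0], [0, 0, 0, 0, 0, 0], [0, 0, 0, 0, 0, 0]]])

```text
t: 13.95
tool_pos: [0.6513, 0.2031, 0.1009]
orientation: [-3.139, -0.124, -0.001]
force: [0.1, -0.0, 2.2]
opening: 0.0003
gripper_force: 1.1
```

arm_command(deltas=[[[0, 0, -0.1, 0, 0, 0], [0, 0, -0.1, 0, 0, 0], [0, 0, 0, 0, 0, 0], [0, 0, 0, 0, 0, 0]]])

```text
t: 14.28
tool_pos: [0.6513, 0.2031, 0.0988]
orientation: [-3.139, -0.124, -0.001]
force: [-1.0, -0.2, 3.6]
opening: 0.0008
gripper_force: 1.7
```

arm_command(deltas=[[[0, 0, -0.1, 0, 0, 0], [0, 0, -0.1, 0, 0, 0], [0, 0, 0, 0, 0, 0], [0, 0, 0, 0, 0, 0]]])

```text
t: 14.62
tool_pos: [0.6513, 0.2031, 0.0968]
orientation: [-3.139, -0.124, -0.0]
force: [-1.4, 0.1, 4.7]
opening: 0.0005
gripper_force: 2.3
```

arm_command(deltas=[[[0, 0, -0.1, 0, 0, 0], [0, 0, 0, 0, 0, 0], [0, 0, 0, 0, 0, 0], [0, 0, 0, 0, 0, 0]]])

```text
t: 14.95
tool_pos: [0.6514, 0.203, 0.0963]
orientation: [-3.139, -0.124, -0.001]
force: [-1.9, -0.8, 7.4]
opening: 0.0001
gripper_force: 3.7
```

arm_command(deltas=[[[0, 0, -0.1, 0, 0, 0], [0, 0, 0, 0, 0, 0], [0, 0, 0, 0, 0, 0], [0, 0, 0, 0, 0, 0]]])

```text
t: 15.28
tool_pos: [0.6514, 0.2031, 0.0962]
orientation: [-3.139, -0.124, -0.001]
force: [-5.0, -1.0, 13.8]
opening: 0.0001
gripper_force: 6.3
```

arm_command(deltas=[[[0, 0, 0.3, 0, 0, 0], [0, 0, 0.5, 0, 0, 0], [0, 0, 1, 0, 0, 0], [0, 0, 2, 0, 0, 0], [0, 0, 3, 0, 0, 0], [0, 0, 3, 0, 0, 0], [0, 0, 3, 0, 0, 0], [0, 0, 0, 0, 0, 0]]])

```text
t: 15.95
tool_pos: [0.6541, 0.2037, 0.2313]
orientation: [-3.137, -0.124, -0.016]
force: [0.7, 1.1, 1.6]
opening: 0.0005
gripper_force: 0.0
```

arm_command(deltas=[[[-1.85, -2.32, 0, 0, 0, 0], [-1.85, -2.32, 0, 0, 0, 0], [-1.85, -2.32, 0, 0, 0, 0], [-1.85, -2.32, 0, 0, 0, 0], [-1.85, -2.32, 0, 0, 0, 0], [-1.85, -2.32, 0, 0, 0, 0], [-1.85, -2.32, 0, 0, 0, 0], [-1.85, -2.32, 0, 0, 0, 0], [-1.85, -2.32, 0, 0, 0, 0], [-1.85, -2.32, 0, 0, 0, 0], [-1.85, -2.32, 0, 0, 0, 0], [-1.85, -2.32, 0, 0, 0, 0]]])

```text
t: 16.95
tool_pos: [0.4279, -0.0762, 0.2225]
orientation: [-3.139, -0.124, 0.0]
force: [0.5, -0.9, 0.6]
opening: 0.0006
gripper_force: 0.0
```

```bash
python3 - <<'E'
from h import *
snap('top','t5.png'); a=snap('side','s5.png'); print(monitor.read_state()['t'])
b=cv2.imread('pics/t5.png')
a=cv2.resize(a[150:225,280:375],(400,316),interpolation=cv2.INTER_CUBIC)
b=cv2.resize(b[105:215,225:340],(400,383),interpolation=cv2.INTER_CUBIC)
cv2.imwrite('pics/c5.png',np.hstack([np.vstack([a,a[:67]*0]),b]))
E
python3 ang.py pics/t5.png
```

```text
17.05
[ 0.57399952  0.12583818 -0.09393314]
[(np.float64(58.13334198711097), np.float64(8.75)), (np.float64(58.076466441659264), np.float64(9.0)), (np.float64(57.72810332168718), np.float64(8.5)), (np.float64(57.60249663172077), np.float64(9.25))]
[(np.float64(55.152978803092864), np.float64(84.75)), (np.float64(55.07564532520325), np.float64(84.5)), (np.float64(54.638410364037114), np.float64(85.0)), (np.float64(54.551799592270605), np.float64(84.25))]
holes phase 8.450653328510631 24.24363322544768
```

View pics/c5.png

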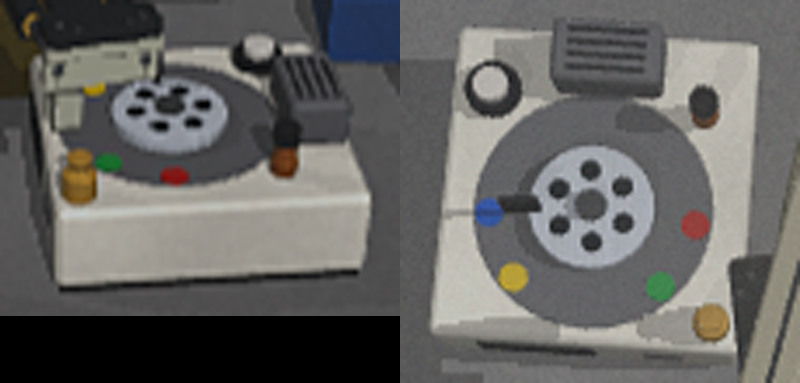

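The tab (520,204) points at blue (488,212), measured at 84.2 to 84.7° against the 85° wanted. The button (490,83) is back up, the vial and weight haven't moved, and the arm is clear.

```bash
python3 -c "
from plant import ticket
print(ticket.close_job())"
```

```text
the job is handed in; nothing more can be done
None
```

The job is handed in: the tab was pushed round to the blue mark (about 84.5° measured, 85° wanted), then the read button was pressed down to its stop and came back up, with nothing gripped and the vial and weight still standing in the last pictures.

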